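# Put the scale's check weight back in its sliding-lid box

### The arm

A 7-joint arm with a two-finger parallel gripper is mounted at the origin on a cart in front of the work surface, level with it; the furniture and walls round the work are solid. World frame = base frame: x ahead of the robot, y to its left, z up, the work surface at z = 0. Lengths are in m, angles in rad, forces in N, time in s.
With the tool pointing down it reaches from about 0.425 to 0.925 m from the base axis. Payload 6.8 kg.
Tool frame: the origin (TCP) lies at the very end of the fingers, on their centre line; the grasp point (between the pads) lies 19 mm behind it; z points along the fingers, y is the line along which they close (so a half turn about z gives the same grasp; the last joint's range is limited). The gripper opens to 85 mm and grips with 20 to 120 N. Pads are 22 mm wide; open, the fingers measure 114 mm over their backs; the gripper's body (76 mm by 85 mm) begins 54 mm behind the grasp point. The pads swing forward as they close: fully open they stand 13 mm farther back than shut.
Start: joints at [-1.457, 0.477, 0.022, 1.555, -0.011, 1.109, -0.083], TCP at [0.148, 0.658, 0.231] pointing down, gripper open.
Joint ranges: [-2.96, 2.96], [-0.34, 2.1], [-1.41, 1.46], [0.24, 2.44], [-1.37, 4.51], [0.17, 1.92], [-2.96, 2.96]. Speed limits (rad/s): [2.39, 2.39, 3.14, 3.14, 3.14, 3.14, 3.14].

### API

Orientations are given as a unit quaternion [w, x, y, z].
In Python, from station import monitor, eyes, bot gives the robot as it stands.
- The arm moves only by the shell command python3 -m creep 'ROWS' [FORCE]. ROWS is one flat JSON list of numbers that holds 1 to 20 rows one after another, with no inner brackets; each row has 5 numbers: dx, dy, dz in shares of the most that a row can go, 1 being 50 mm, then a turn about the tool's z in normalised numbers (1 is 4 rad), then the opening from 0.0 (shut) to 1.0 (fully open); each row shifts and turns the commanded pose from where the row before left it, along the tool's axes as they then stand; what a row does not reach is not made up. A row lasts 1/10 s, in which the tool goes at most 0.05 m and 0.15 rad, less where a joint would pass 70% of its speed; a pose out of reach is approached as far as the arm can. The fingers move at their own pace and stop on an object; FORCE is the grip in N (left out, the last holds). Time passes only in rows, so rows that do not move let the fingers close. It prints the time, the measured TCP pose, the force, the opening and the grip force at its end. A shift or turn number past 1, either way, is cut back to 1. Input that does not fit is refused with a message, and nothing moves.
- monitor.get_obs(): the state, without advancing time (a new reading comes with each control period).
- eyes.read_camera(name): name is "scene" or "top" or "wrist"; returns the picture (400x640x3 uint8, blue, green, red); there is no depth.
- eyes.camera_info(name): a dict with "vertical_fov" (degrees; the focal length in pixels is half the picture's height over the tangent of half this angle, whatever the lens; pixels are square), "cx", "cy" (the principal point, pixels), "view" (4x4, takes a point from world to camera coordinates); the wrist camera has in their place "hand_eye" (4x4, takes a point from camera to tool coordinates, whose origin is the TCP and whose axes are the flange's). Camera axes: x right, y up, looking along -z (the intrinsics and any distortion apply to the point x, -y, -z); pixel columns grow to the right and rows downward; lengths in m; the calibration is good to about 2 mm. A picture is of the moment at which its call begins: read the wrist's pose just before it. camera_info takes no time and is no camera call.
- bot.hand_in(): hands the job in; it is judged then, once.
The state is a dict: "t": time; "q": joint angles; "joint_vel": joint speeds; "joint_torque": joint torques, N m; "eef_pos": TCP position; "tool_rot": TCP orientation; "contact_force": force on the tool from outside, world axes, zero at the start; "torque": the same for the moment, N m; "gripper_width": opening from 0.0 (shut) to 1.0 (fully open); "grasp_force": force on a finger pad.
Only numpy, scipy, OpenCV 4.12 (cv2) and the standard library are available. Lean on these libraries where they do the work, as an engineer would, in place of code of your own. Each camera call takes 0.05 s, during which the arm holds its last target. There are 200 camera calls.

### The job

The scale check is finished: put the check weight back in its box. The box's lid has no handle, so press on top of it, only as hard as it takes to grip, and draw it back fully open; lower the weight from the scale's platter upright into the empty well (do not drop it or force it), then press on the lid again and slide it fully shut until the catch clicks home. Leave the other loose things where they are.

Things in the scene. Friction and masses are not known exactly. Their poses are not given: they have to be found in the camera images.
- weight_box: Low box of pale wood, 180 x 130 x 70 mm (x, y, z), walls 8 mm, fixed to the table. Origin: centre of its underside; x along its length, its front at -x, towards the robot. The flat lid runs in felt-packed grooves of the long walls, below their rims. Inside, at the rear, a block (top 22 mm above the table) has three wells in a row across the box; the middle one is empty.
- box_lid (a joint): Opening of the sliding lid, m: 0 shut, 0.11 open at its stop; it slides towards box -x. Rigid wood sheet 176 x 121 x 4 mm, no handle; flush dark grip grooves, when shut 22 to 38 mm to box +x of the box's origin. Rubs with 1.5 N, stays put, never tips or gives; over 32 N dents it. The felt lets it ride high or low: its top is 58 to 64 mm above the table, different each time, so feel for it.
- catch (a point): Sprung ball catch in the middle of the box's front wall. It holds the lid shut: some 7 N along the slide, opening or closing, takes the lid over the ball, within 5 mm of the shut position; the ball draws the lid home over the last 3 mm.
- well (a point): Centre of the floor of the empty middle well: 12 mm above the table, 33 mm towards box +x from the box's origin. Round, 32 mm wide, 10 mm deep, small chamfer. The rear wall is 49 mm behind the centre, the lid's edge when fully open 57 mm before it; the full wells 38 mm to box +y and -y are close, so close the fingers along the box's x and open them only a little here.
- check_weight: Metal check weight, 200 g: round body 29 mm wide, straight-sided up to 22 mm, then a sloping shoulder, a neck and a knob 16 mm wide at 34 mm; 40 mm high in all. Origin at the centre of its underside, z up. It stands upright on the scale's platter.
- bench_scale: White bench scale, 200 x 160 mm, fixed; origin at the centre of its underside, display at its front (-x). Its metal platter, 140 x 150 mm, has its top 52 mm above the table and is centred 26 mm behind the origin (scale +x).
- large_weight: Brass weight 34 mm wide and 39 mm high, loose in the well at the box's +y side. Origin at the centre of its underside.
- small_weight: Brass weight 22 mm wide and 32 mm high, loose in the well at the box's -y side. Origin at the centre of its underside.
- pen: Red and white pen, 135 mm long, lying on the table; origin at the centre of its underside, length along its y.
- timer: Kitchen timer, 66 x 66 x 23 mm, on the table at the left; origin at the centre of its underside.
- probe: Probe thermometer, 178 x 34 x 17 mm, lying on the table at the left; origin at the centre of its underside.
- prep_cup: Small steel prep cup, 70 mm wide and 45 mm high, at the back; origin at the centre of its underside.
- cake_ring: Open steel ring mould, 62 mm wide and 26 mm high, at the back; origin at the centre of its underside.

How it is judged:
On the way, in this order (a step that is already met when the one before it is completed fails the run):
1. the lid is drawn open by at least 80 mm (value of joint box_lid above 0.08 m), for 0.2 s.
2. the check weight stands in the empty well, let go (horizontal distance between check_weight and well below 0.004 m and z of check_weight in the frame of well below 0.003 m and angle between check_weight's own z axis and vertical below 0.1 rad and contact force between the fingers and check_weight below 0.1 N), for 0.2 s.
At the end, for the whole second after the job is handed in: The check weight stands upright and at rest on the floor of the empty well (within 4 mm of its centre and 3 mm of its floor) and the lid is fully shut, within 2 mm, held by its catch (horizontal distance between check_weight and well below 0.004 m and z of check_weight in the frame of well below 0.003 m and angle between check_weight's own z axis and vertical below 0.1 rad and linear speed of check_weight below 0.02 m/s and value of joint box_lid below 0.002 m); the robot touches nothing.
It fails at once if the fingers bear on the lid or box with more than 32 N (contact force between the fingers and weight_box above 32 N).
It fails at once if the check weight is forced against the box with more than 30 N (contact force between check_weight and weight_box above 30 N).
It fails at once if the check weight is dropped (falls free for more than about 10 mm) (contact force between the fingers and check_weight below 0.05 N and linear speed of check_weight above 0.45 m/s).
It fails at once if another loose thing is shifted by more than 20 mm (distance of any of large_weight, small_weight, pen, timer, probe, prep_cup, cake_ring from where it was at the start of the episode above 0.02 m).
It also fails if it takes over 67 s, if anything falls off the work surface, if the arm or the gripper's body presses on something with over 40 N, if the wrist force passes 120 N, or if a joint passes its speed limit or range.

## Working session

There is one attempt and no reset: what is moved stays moved. The work goes in short steps, Python scripts to look and compute and a shell command to move; the robot and the scene stay as the last step left them, time stands still between calls to the robot, and variables do not carry over. Pictures are saved under pics/ and viewed, at most 10 in all, crops included, and the job is handed in when it is done.

```bash
mkdir -p pics; ls; python3 - <<'E'
from station import monitor, eyes, bot
import cv2,numpy as np
np.set_printoptions(precision=4,suppress=True)
o=monitor.get_obs(); print({k:np.round(v,4) for k,v in o.items()})
for n in("scene","top","wrist"):
    im=eyes.read_camera(n); cv2.imwrite(f"pics/{n}0.png",im); i=eyes.camera_info(n); print(n,i)
a=cv2.imread("pics/top0.png");b=cv2.imread("pics/scene0.png")
E
```

```text
pics
{'t': np.float64(0.0), 'q': array([-1.4571,  0.4778,  0.0223,  1.5565, -0.0115,  1.1093, -0.0831]), 'joint_vel': array([-0.0006, -0.0009, -0.0001, -0.0001,  0.0007,  0.0007,  0.0003]), 'joint_torque': array([ -0.0002, -59.6439,   1.6077, -28.12  ,   0.0124,   0.0093,
        -0.    ]), 'eef_pos': array([0.1484, 0.6579, 0.2303]), 'tool_rot': array([-0.    ,  0.1107,  0.9939, -0.0009]), 'contact_force': array([ 0.8485,  0.096 , -0.7909]), 'torque': array([-0.0143,  0.0556,  0.0228]), 'grasp_force': np.float64(0.0), 'gripper_width': np.float64(0.9998)}
scene {'vertical_fov': 45.31672244680374, 'cx': 324.45637718512756, 'cy': 201.4017049127608, 'view': array([[-0.4782, -0.8781, -0.0155,  0.4736],
       [ 0.3827, -0.2242,  0.8963, -0.1823],
       [-0.7905,  0.4227,  0.4432, -1.0756],
       [ 0.    ,  0.    ,  0.    ,  1.    ]])}
top {'vertical_fov': 43.472359105003825, 'cx': 330.4586181346186, 'cy': 203.81664173178584, 'view': array([[-0.0021, -0.9998, -0.0198,  0.2825],
       [ 0.9844, -0.0055,  0.1756, -0.5238],
       [-0.1757, -0.0191,  0.9843, -1.0474],
       [ 0.    ,  0.    ,  0.    ,  1.    ]])}
wrist {'vertical_fov': 63.88804187483712, 'cx': 321.6317144343012, 'cy': 192.77402447268244, 'hand_eye': array([[-0.0004,  0.948 ,  0.3184,  0.083 ],
       [ 1.    ,  0.0002,  0.0008,  0.0005],
       [ 0.0007,  0.3184, -0.948 , -0.1427],
       [ 0.    ,  0.    ,  0.    ,  1.    ]])}
```

View pics/top0.png

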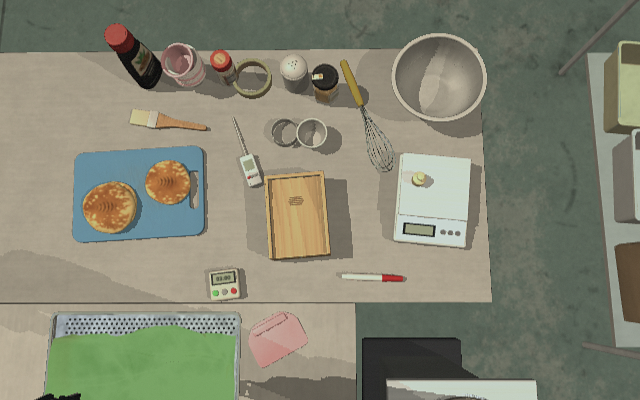

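View pics/scene0.png

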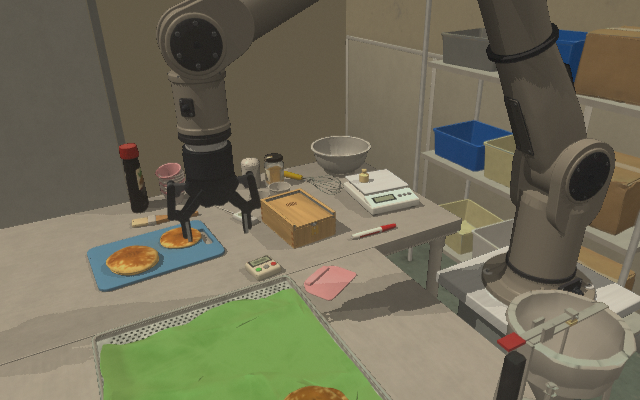

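Top: the box is at about (297,215), the grip grooves at (296,200), the check weight at (419,179) on the scale, and the pen at (370,277). Scene: the box is at (298,215) and the weight at (364,176). I'll enlarge these areas next.

```bash
cat > h.py <<'E'
from station import monitor, eyes, bot
import cv2,numpy as np
np.set_printoptions(precision=4,suppress=True)
from scipy.spatial.transform import Rotation as R
def pose():
    o=monitor.get_obs();q=o["tool_rot"]; T=np.eye(4)
    T[:3,:3]=R.from_quat([q[1],q[2],q[3],q[0]]).as_matrix();T[:3,3]=o["eef_pos"];return T
def cam(n,T=None):
    i=eyes.camera_info(n);f=200/np.tan(np.radians(i["vertical_fov"]/2))
    C=T@i["hand_eye"] if n=="wrist" else np.linalg.inv(i["view"])
    return C,f,i["cx"],i["cy"]
def ray(c,uv):
    C,f,cx,cy=c;d=C[:3,:3]@np.array([(uv[0]-cx)/f,-(uv[1]-cy)/f,-1]);return C[:3,3],d/np.linalg.norm(d)
def plane(c,uv,z):
    o,d=ray(c,uv);return o+d*(z-o[2])/d[2]
def proj(c,p):
    C,f,cx,cy=c;q=np.linalg.inv(C)@np.append(p,1);return np.array([cx+f*q[0]/-q[2],cy+f*q[1]/q[2]])
def tri(rs):
    A=sum(np.eye(3)-np.outer(d,d) for o,d in rs);b=sum((np.eye(3)-np.outer(d,d))@o for o,d in rs)
    p=np.linalg.solve(A,b);return p,[np.linalg.norm(np.cross(p-o,d)) for o,d in rs]
E
python3 - <<'E'
from h import *
a=cv2.imread("pics/top0.png");b=cv2.imread("pics/scene0.png")
g=lambda im,u,v,w,h,s:cv2.resize(im[v:v+h,u:u+w],None,fx=s,fy=s,interpolation=cv2.INTER_CUBIC)
c=np.vstack([np.hstack([g(a,255,165,80,100,3),g(a,390,148,90,100,3)]),np.hstack([g(b,255,180,85,70,3),g(b,340,165,85,70,3)])]) if 0 else None
p1=g(a,255,165,84,100,3);p2=g(a,390,148,90,100,3);p3=g(b,255,185,84,60,4);p4=g(b,340,165,84,60,4)
W=np.zeros((560,700,3),np.uint8);W[:300,:252]=p1;W[:300,260:530]=p2;W[305:545,:336]=p3;W[305:545,345:681]=p4
cv2.imwrite("pics/c0.png",W)
t=cam("top");print("cam",t[0][:3,3])
for n,uv,z in[("groove",(296,200.5),.061),("weight",(419,177),.09),("bc",(266,173),.07),("bc",(325,171.5),.07),("bc",(330,257.5),.07),("bc",(271,260),.07)]:print(n,plane(t,uv,z))
s=cam("scene");print(tri([ray(t,(419,177)),ray(s,(364,171))]))
E
```

```text
cam [0.3322 0.2595 1.1285]
groove [0.5305 0.355  0.061 ]
weight [0.5741 0.0922 0.09  ]
bc [0.5899 0.4201 0.07  ]
bc [0.5924 0.2918 0.07  ]
bc [0.4064 0.2813 0.07  ]
bc [0.4016 0.4057 0.07  ]
(array([0.5748, 0.0899, 0.0835]), [np.float64(0.0015898946931316208), np.float64(0.0015898946931319693)])
```

View pics/c0.png

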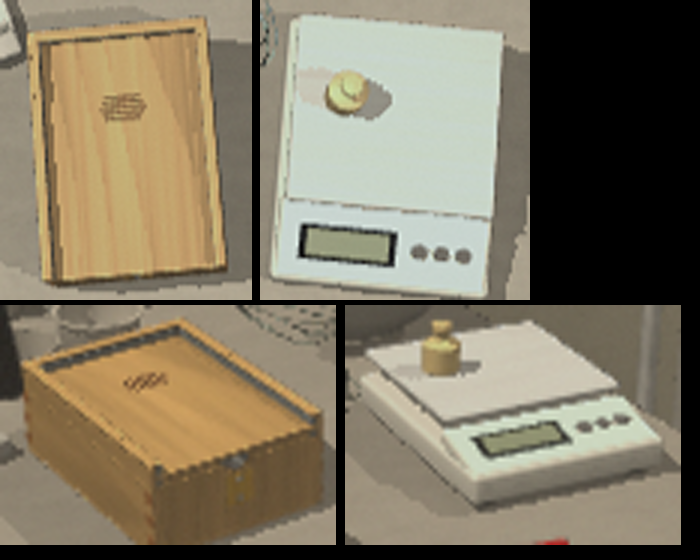

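The crops show the box turned slightly, with its rear rim corners at top (264,176) and (324,171). The weight's knob is at top (371-ish/3), about (420,177). Next I'll move above the box, turning so the fingers close along the box's x.

Careful with the scale: shifts go in shares of 50 mm and turns go in shares of 4 rad. That gives: -0.0375 m is -0.75, -0.0212 m is -0.424, 0.144 rad / 4 = 0.036.

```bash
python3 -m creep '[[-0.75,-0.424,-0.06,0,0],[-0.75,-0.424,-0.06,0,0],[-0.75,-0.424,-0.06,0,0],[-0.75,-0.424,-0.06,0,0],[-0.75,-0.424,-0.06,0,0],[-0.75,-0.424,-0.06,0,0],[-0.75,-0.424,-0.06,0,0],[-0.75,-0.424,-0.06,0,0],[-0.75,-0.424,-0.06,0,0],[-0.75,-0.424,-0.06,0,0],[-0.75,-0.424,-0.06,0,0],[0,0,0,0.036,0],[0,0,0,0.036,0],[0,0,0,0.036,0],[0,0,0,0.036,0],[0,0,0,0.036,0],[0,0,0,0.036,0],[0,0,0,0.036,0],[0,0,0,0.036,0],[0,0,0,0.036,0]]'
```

```text
refused: ROWS must be one flat list, 5 numbers to a row, no inner brackets. Nothing was moved.
```

The call was refused and nothing moved: it wants one flat list, 5 numbers to a row, no inner brackets. Same move again in that form.

```bash
python3 -m creep '[-0.75,-0.424,-0.06,0,0,-0.75,-0.424,-0.06,0,0,-0.75,-0.424,-0.06,0,0,-0.75,-0.424,-0.06,0,0,-0.75,-0.424,-0.06,0,0,-0.75,-0.424,-0.06,0,0,-0.75,-0.424,-0.06,0,0,-0.75,-0.424,-0.06,0,0,-0.75,-0.424,-0.06,0,0,-0.75,-0.424,-0.06,0,0,-0.75,-0.424,-0.06,0,0,0,0,0,0.036,0,0,0,0,0.036,0,0,0,0,0.036,0,0,0,0,0.036,0,0,0,0,0.036,0,0,0,0,0.036,0,0,0,0,0.036,0,0,0,0,0.036,0,0,0,0,0.036,0]'
python3 - <<'E'
from h import *
T=pose();im=eyes.read_camera("wrist");cv2.imwrite("pics/w1.png",im);np.save("w1.npy",T);print(T,monitor.get_obs()["q"])
E
```

```text
t: 2.15
eef_pos: [0.4993, 0.3402, 0.264]
tool_rot: [-0.0, 0.69, 0.724, -0.0]
contact_force: [0.3, -0.2, 0.1]
gripper_width: 0.001
grasp_force: 0.0
[[-0.0471  0.9989 -0.0005  0.4993]
 [ 0.9989  0.0471 -0.0004  0.3402]
 [-0.0003 -0.0006 -1.      0.264 ]
 [ 0.      0.      0.      1.    ]] [-1.0328  0.3484  0.4307  1.7172 -0.1597  1.1114 -0.5134]
```

View pics/w1.png

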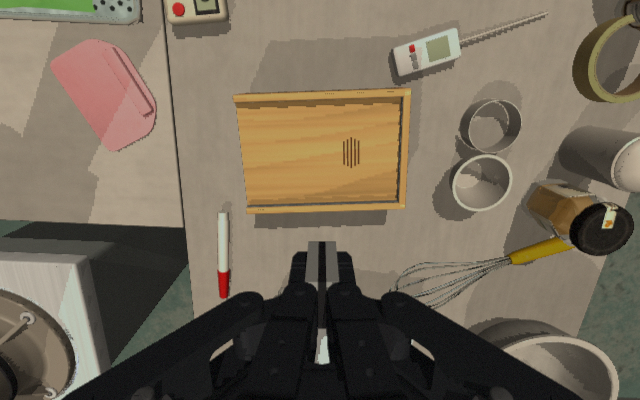

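The wrist view shows the rim corners at about (235,96), (410,88), (406,209) and (248,213), and the grooves at (351,152). I'll cast these onto planes and cross-check them with the top view.

```bash
python3 - <<'E'
from h import *
im=cv2.imread("pics/w1.png");T=np.load("w1.npy");w=cam("wrist",T);t=cam("top")
hsv=cv2.cvtColor(im,cv2.COLOR_BGR2HSV)
m=cv2.inRange(hsv,(10,70,90),(28,255,255));m[:, :225]=0;m[:,425:]=0;m[230:]=0
m=cv2.morphologyEx(m,cv2.MORPH_CLOSE,np.ones((7,7)))
c=max(cv2.findContours(m,0,2)[0],key=cv2.contourArea);ap=cv2.approxPolyDP(cv2.convexHull(c),6,True)[:,0]
print(ap.tolist())
P=[plane(w,p,.07) for p in ap]
for p in P:print(p,proj(t,p))
sub=hsv[130:175,335:368,2];d=np.argwhere(sub<110);g=d.mean(0)[::-1]+[335,130];print("groove",g,len(d),plane(w,g,.061))
at=cv2.imread("pics/top0.png");s=at[190:212,285:310].astype(int).sum(2);d=np.argwhere(s<s.mean()-80);gt=d.mean(0)[::-1]+[285,190];print(gt,plane(t,gt,.061),tri([ray(w,g),ray(t,gt)]))
E
```

```text
[[411, 89], [404, 209], [246, 213], [233, 94]]
[0.5836 0.4228 0.07  ] [264.6748 175.8431]
[0.5932 0.2945 0.07  ] [323.7617 171.1553]
[0.4152 0.2812 0.07  ] [330.0285 253.3241]
[0.4058 0.4097 0.07  ] [269.1006 257.9916]
groove [350.9388 151.4184] 98 [0.5294 0.3554 0.061 ]
[295.6308 200.5538] [0.5303 0.3558 0.061 ] (array([0.5296, 0.3557, 0.0632]), [np.float64(0.0003881414275687248), np.float64(0.0003881414275686926)])
```

In the tool's units: 0.045 m is 0.9, 0.0311 m is 0.622, -0.0272 rad / 4 = -0.0068.

```bash
python3 -m creep '[0,0,0,-0.0068,0,0.25,0.622,0.4,0,0,0,0,0.9,0,0,0,0,0.9,0,0,0,0,0.9,0,0,0,0,0.5,0,0,0,0,0.24,0,0,0,0,0,0,0,0,0,0,0,0]'; python3 -m creep '[0,0,0.04,0,0,0,0,0.04,0,0,0,0,0.03,0,0,0,0,0,0,0]'
```

```text
t: 3.1
eef_pos: [0.5305, 0.3557, 0.0736]
tool_rot: [0.0, 0.678, 0.735, 0.001]
contact_force: [0.5, -0.1, 0.4]
gripper_width: -0.0
grasp_force: 0.0
t: 3.5
eef_pos: [0.5295, 0.3554, 0.067]
tool_rot: [-0.0, 0.678, 0.735, 0.0]
contact_force: [1.1, 0.6, 0.3]
gripper_width: -0.002
grasp_force: 0.0
```

```bash
for i in 1; do python3 -m creep '[0,0,0.02,0,0,0,0,0.02,0,0,0,0,0,0,0]'; python3 -m creep '[0,0,0.014,0,0,0,0,0,0,0]';python3 -m creep '[0,0,0.014,0,0,0,0,0,0,0]'; done | grep -E "eef|contact"
```

```text
eef_pos: [0.5294, 0.3552, 0.0646]
contact_force: [0.0, -0.6, 0.1]
eef_pos: [0.5295, 0.3552, 0.064]
contact_force: [-0.4, 1.1, 0.3]
eef_pos: [0.5295, 0.3552, 0.0633]
contact_force: [0.4, 0.8, 0.9]
```

In the tool's units: 0.0007 m is 0.014.

```bash
python3 -m creep '[0,0,0.014,0,0,0,0,0,0,0]'| grep -E "eef|contact"; python3 -m creep '[0,0,0.014,0,0,0,0,0,0,0]'| grep -E "eef|contact"
```

```text
eef_pos: [0.5295, 0.3552, 0.0626]
contact_force: [0.6, -0.7, 0.2]
eef_pos: [0.5295, 0.3552, 0.0619]
contact_force: [0.6, -0.2, -0.2]
```

In the tool's units: 0.0007 m is 0.014.

```bash
python3 -m creep '[0,0,0.014,0,0,0,0,0,0,0]'| grep -E "eef|contact"
```

```text
eef_pos: [0.5295, 0.3551, 0.0612]
contact_force: [0.1, -0.6, -0.3]
```

In the tool's units: 0.0007 m is 0.014.

```bash
python3 -m creep '[0,0,0.014,0,0,0,0,0,0,0]'| grep -E "eef|contact"
```

```text
eef_pos: [0.5296, 0.3552, 0.0608]
contact_force: [-0.6, -0.3, 2.2]
```

In the tool's units: 0.0007 m is 0.014.

```bash
python3 -m creep '[0,0,0.014,0,0,0,0,0,0,0]'| grep -E "eef|contact"
```

```text
eef_pos: [0.5296, 0.3553, 0.0607]
contact_force: [-2.3, -1.0, 8.3]
```

In the tool's units: 0.0005 m is 0.01.

```bash
python3 -m creep '[0,0,0.01,0,0,0,0,0,0,0]'| grep -E "eef|contact"
```

```text
eef_pos: [0.5297, 0.3553, 0.0607]
contact_force: [-3.2, -2.1, 11.0]
```

In the tool's units: 0.0005 m is 0.01.

```bash
python3 -m creep '[0,0,0.01,0,0,0,0,0.01,0,0,0,0,0,0,0]'| grep -E "eef|contact"
```

```text
eef_pos: [0.5298, 0.3553, 0.0606]
contact_force: [-5.9, -2.6, 19.1]
```

In the tool's units: -0.001 m is -0.02.

```bash
python3 -m creep '[0,-0.02,0,0,0,0,-0.02,0,0,0,0,-0.02,0,0,0,0,-0.02,0,0,0,0,-0.02,0,0,0,0,-0.02,0,0,0]'| grep -E "eef|contact"
```

```text
eef_pos: [0.5278, 0.3551, 0.0607]
contact_force: [4.9, -0.2, 7.9]
```

In the tool's units: 0.0005 m is 0.01.

```bash
python3 -m creep '[0,0,0.01,0,0,0,0,0.01,0,0,0,0,0,0,0]'| grep -E "eef|contact"
```

```text
eef_pos: [0.5276, 0.3552, 0.0606]
contact_force: [1.9, -3.2, 16.1]
```

In the tool's units: -0.001 m is -0.02, 0.0003 m is 0.006.

```bash
python3 -m creep '[0,-0.02,0.006,0,0,0,-0.02,0.006,0,0,0,0,0,0,0]'| grep -E "eef|contact"
```

```text
eef_pos: [0.5268, 0.3551, 0.0606]
contact_force: [2.3, -3.2, 17.6]
```

In the tool's units: -0.001 m is -0.02, 0.0002 m is 0.004.

```bash
python3 -m creep '[0,-0.02,0.004,0,0,0,-0.02,0.004,0,0,0,-0.02,0.004,0,0]'| grep -E "eef|contact"
```

```text
eef_pos: [0.5234, 0.3548, 0.0605]
contact_force: [-0.3, -3.3, 25.4]
```

In the tool's units: -0.001 m is -0.02, 0.0002 m is 0.004.

```bash
python3 -m creep '[0,-0.02,0.004,0,0,0,-0.02,0.004,0,0,0,-0.02,0.004,0,0]'| grep -E "eef|contact"
```

```text
eef_pos: [0.521, 0.3546, 0.0605]
contact_force: [0.8, -4.6, 27.0]
```

In the tool's units: -0.003 m is -0.06, -0.002 m is -0.04.

```bash
python3 -m creep '[0,-0.02,-0.016,0,0,0,-0.04,-0.01,0,0,0,-0.06,0,0,0,0,-0.06,0,0,0,0,-0.06,0,0,0]'| grep -E "eef|contact"
python3 - <<'E'
from h import *
cv2.imwrite("pics/t2.png",eyes.read_camera("top"))
T=pose();im=eyes.read_camera("wrist");cv2.imwrite("pics/w2.png",im)
W=np.hstack([im[60:380,100:500],cv2.resize(cv2.imread("pics/t2.png")[160:270,250:350],(290,320))]);cv2.imwrite("pics/c2.png",W)
E
```

```text
eef_pos: [0.5081, 0.3535, 0.0606]
contact_force: [1.0, -3.6, 20.5]
```

View pics/c2.png

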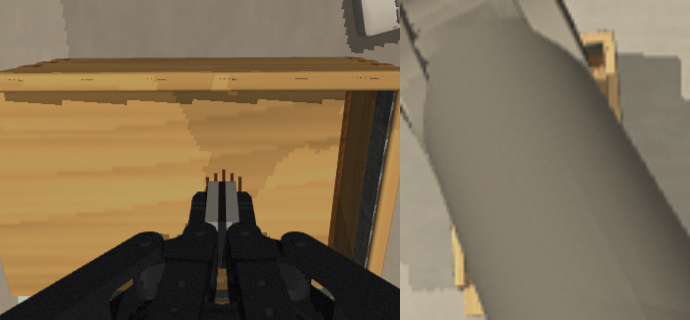

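The lid moves with the fingers: the gap at the rear is visible at crop x≈370, and the grooves are still under the tips. I'll continue drawing it open.

In the tool's units: -0.004 m is -0.08.

```bash
python3 -m creep '[0,-0.08,0,0,0,0,-0.08,0,0,0,0,-0.08,0,0,0,0,-0.08,0,0,0,0,-0.08,0,0,0]'| grep -E "eef|contact"
```

```text
eef_pos: [0.4882, 0.3519, 0.0605]
contact_force: [2.5, -4.1, 22.0]
```

In the tool's units: -0.005 m is -0.1, -0.004 m is -0.08.

```bash
python3 -m creep '[0,-0.08,-0.002,0,0,0,-0.1,-0.002,0,0,0,-0.1,0,0,0,0,-0.1,0,0,0,0,-0.1,0,0,0]'| grep -E "eef|contact"
```

```text
eef_pos: [0.464, 0.3499, 0.0604]
contact_force: [1.7, -3.2, 22.0]
```

In the tool's units: -0.005 m is -0.1.

```bash
python3 -m creep '[0,-0.1,0,0,0,0,-0.1,0,0,0,0,-0.1,0,0,0,0,-0.1,0,0,0]'| grep -E "eef|contact"
```

```text
eef_pos: [0.444, 0.3483, 0.0603]
contact_force: [2.8, -5.5, 22.2]
```

In the tool's units: -0.005 m is -0.1, -0.0001 m is -0.002.

```bash
python3 -m creep '[0,-0.1,-0.002,0,0,0,-0.1,-0.002,0,0,0,-0.1,-0.002,0,0,0,-0.1,0,0,0]'| grep -E "eef|contact"
```

```text
eef_pos: [0.4237, 0.3467, 0.0603]
contact_force: [1.5, -4.8, 20.1]
```

In the tool's units: -0.001 m is -0.02.

```bash
python3 -m creep '[0,-0.02,0,0,0,0,-0.02,0,0,0,0,-0.02,0,0,0,0,-0.02,0,0,0]'| grep -E "eef|contact"
```

```text
eef_pos: [0.4197, 0.3463, 0.0602]
contact_force: [4.0, -5.7, 20.3]
```

In the tool's units: -0.001 m is -0.02.

```bash
python3 -m creep '[0,-0.02,0,0,0,0,-0.02,0,0,0,0,-0.02,0,0,0,0,-0.02,0,0,0]'| grep -E "eef|contact"
```

```text
eef_pos: [0.4182, 0.3468, 0.0604]
contact_force: [9.0, -1.9, 13.6]
```

In the tool's units: -0.045 m is -0.9, -0.041 m is -0.82.

```bash
python3 -m creep '[0,0.04,-0.2,0,0,0,0,-0.8,0,0,0,0,-0.9,0,0,0,0,-0.9,0,0,-0.4,0.16,-0.6,0,0,-0.82,0.332,0,0,0,-0.82,0.332,0,0,0,-0.82,0.332,0,0,0,-0.82,0.332,0,0,0,-0.82,0.332,0,0,0,-0.82,0.332,0,0,0,-0.82,0.332,0,0,0,-0.4,0.16,0,0,0,0,0,0,0,0,0,0,0,0,0]'
python3 - <<'E'
from h import *
T=pose();im=eyes.read_camera("wrist");cv2.imwrite("pics/w3.png",im);np.save("w3.npy",T);t=eyes.read_camera("top");cv2.imwrite("pics/t3.png",t)
W=np.zeros((400,800,3),np.uint8);W[:,:400]=im[:,140:540];W[:,400:]=cv2.resize(t[130:330,240:440],(400,400));cv2.imwrite("pics/c3.png",W)
E
```

```text
t: 12.2
eef_pos: [0.5714, 0.0308, 0.2271]
tool_rot: [-0.001, 0.678, 0.735, -0.0]
contact_force: [0.4, 0.4, -0.9]
gripper_width: 0.0
grasp_force: 0.0
```

View pics/c3.png

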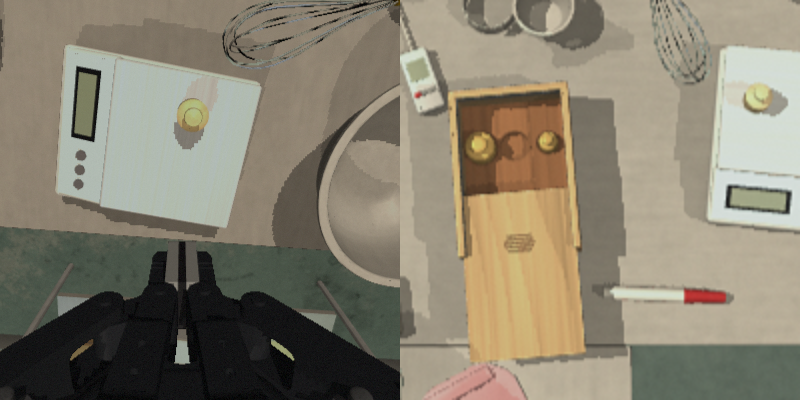

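The lid is fully open and the empty well is visible at top≈(297.5,202). The weight is at wrist≈(333,117). I'll enlarge both to measure them.

```bash
python3 - <<'E'
from h import *
im=cv2.imread("pics/w3.png");t=cv2.imread("pics/t3.png");w=cam("wrist",np.load("w3.npy"));tc=cam("top");sc=cam("scene")
s=cv2.imread("pics/scene0.png")
def blob(i,x0,y0,x1,y1):
    m=cv2.inRange(cv2.cvtColor(i,cv2.COLOR_BGR2HSV),(15,60,60),(40,255,255));k=np.zeros_like(m);k[y0:y1,x0:x1]=m[y0:y1,x0:x1]
    c=max(cv2.findContours(k,0,2)[0],key=cv2.contourArea);return cv2.boundingRect(c),cv2.minEnclosingCircle(c)
print("wrist",blob(im,300,80,365,150));print("top",blob(t,405,160,435,195));print("scene",blob(s,350,160,380,190))
g=lambda i,x,y,n,S:cv2.resize(i[y:y+n,x:x+n],(S,S),interpolation=cv2.INTER_CUBIC)
W=np.hstack([g(im,308,92,50,400),g(t,405,165,25,400)]);W=np.vstack([W,np.hstack([g(t,265,185,60,200)]*4)]) if 0 else W
cv2.imwrite("pics/c4.png",W)
for z in(.052,.068,.086,.092):
  for uv in[(333,117)]:print(z,plane(w,uv,z))
print("well",plane(tc,(297.5,202),.022))
for z in(.012,.022):
  p=np.array([.5324,.3545,z]);print(proj(tc,p))
E
```

```text
wrist ((317, 98, 32, 34), ((332.075927734375, 114.7149887084961), 16.84351348876953))
top ((412, 172, 14, 14), ((418.5, 179.0), 7.632268905639648))
scene ((359, 168, 10, 15), ((363.0833435058594, 175.0), 7.257756233215332))
0.052 [0.577  0.0847 0.052 ]
0.068 [0.5763 0.0861 0.068 ]
0.086 [0.5756 0.0877 0.086 ]
0.092 [0.5754 0.0883 0.092 ]
well [0.5343 0.3551 0.022 ]
[298.1124 203.5975]
[297.7414 202.8133]
```

View pics/c4.png

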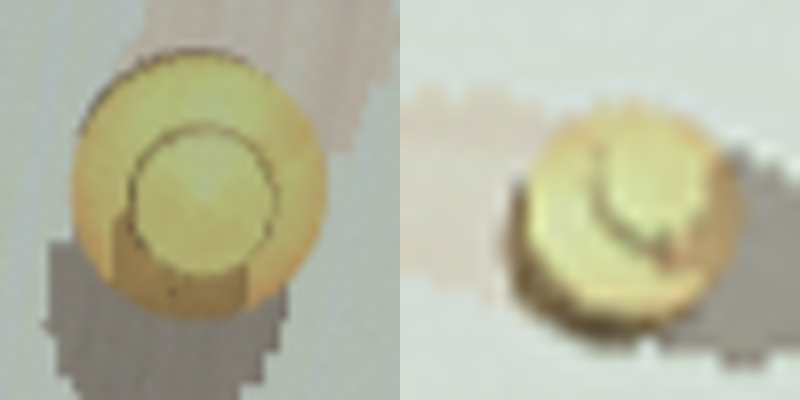

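```bash
python3 - <<'E'
from h import *
w=cam("wrist",np.load("w3.npy"));t=cam("top");s=cam("scene")
K=(333,116.6);B=(332.6,114.7);KT=(420.2,175.8)
print("knob",tri([ray(w,K),ray(t,KT)]),tri([ray(w,K),ray(t,KT),ray(s,(364,168.5))]))
for n,c,uv,z in(("kw",w,K,.092),("bw",w,B,.074),("kt",t,KT,.092),("bt",t,(418.7,178.7),.070)):print(n,plane(c,uv,z))
E
```

```text
knob (array([0.5755, 0.0895, 0.0939]), [np.float64(0.0007916018475349553), np.float64(0.000791601847534994)]) (array([0.5756, 0.0888, 0.0912]), [np.float64(0.00035823859118046584), np.float64(0.0013242697795120967), np.float64(0.0009741578867705691)])
kw [0.5753 0.0886 0.092 ]
bw [0.5755 0.0886 0.074 ]
kt [0.5763 0.0899 0.092 ]
bt [0.5751 0.0898 0.07  ]
```

In the tool's units: 0.03 m is 0.6, 0.029 m is 0.58.

```bash
python3 -m creep '[0.58,0.084,0,0,0.6,0.574,0.084,0,0,0.6,0,0,0.6,0,0.6,0,0,0.6,0,0.6,0,0,0,0,0.6,0,0,0,0,0.6]' 35
python3 - <<'E'
from h import *
T=pose();im=eyes.read_camera("wrist");np.save("w5.npy",T);w=cam("wrist",T)
cv2.imwrite("pics/w5.png",im[40:400,120:520]);print(T)
for z in(.052,.074,.092):print(proj(w,np.array([.5755,.089,z]))-[120,40])
E
```

```text
t: 12.9
eef_pos: [0.5752, 0.0897, 0.1677]
tool_rot: [-0.0, 0.678, 0.735, -0.0]
contact_force: [0.1, -0.3, 0.6]
gripper_width: 0.601
grasp_force: 0.0
[[-0.0815  0.9967 -0.001   0.5752]
 [ 0.9967  0.0815 -0.0001  0.0897]
 [-0.     -0.001  -1.      0.1677]
 [ 0.      0.      0.      1.    ]]
[203.2059 148.8027]
[203.2955 157.4581]
[203.3807 165.689 ]
```

View pics/w5.png

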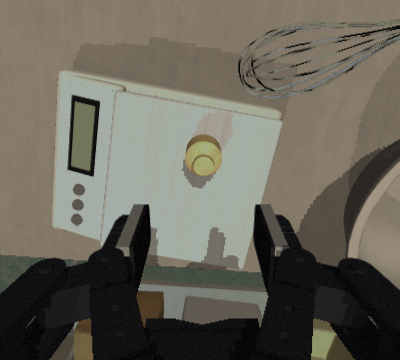

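The knob is at crop (203,165), as predicted, and the fingers straddle it. Descend and grip.

In the tool's units: 0.03 m is 0.6, 0.0157 m is 0.314.

```bash
python3 -m creep '[0,0,0.6,0,0.6,0,0,0.6,0,0.6,0,0,0.6,0,0.6,0,0,0.314,0,0.6,0,0,0,0,0.6,0,0,0,0,0.6]' 35;python3 -m creep '[0,0,0,0,0.4,0,0,0,0,0.35,0,0,0,0,0.2,0,0,0,0,0.0,0,0,0,0,0,0,0,0,0,0,0,0,0,0,0]' 35
```

```text
t: 13.55
eef_pos: [0.5768, 0.0888, 0.0631]
tool_rot: [0.001, 0.678, 0.735, 0.001]
contact_force: [-0.8, -0.5, 0.4]
gripper_width: 0.598
grasp_force: 0.0
t: 14.25
eef_pos: [0.5765, 0.089, 0.0632]
tool_rot: [0.0, 0.678, 0.735, 0.001]
contact_force: [-1.1, -1.2, 6.3]
gripper_width: 0.312
grasp_force: 34.0
```

In the tool's units: -0.04 m is -0.8, -0.0045 m is -0.09.

```bash
python3 -m creep '[0,0,-0.2,0,0,0,0,-0.6,0,0,0,0,-0.8,0,0,0,0,-0.8,0,0,0,0,-0.4,0,0,0.4,-0.044,0,0,0,0.8,-0.09,0,0,0,0.8,-0.09,0,0,0,0.8,-0.09,0,0,0,0.8,-0.09,0,0,0,0.4,-0.04,0,0,0,0,0,0,0,0,0,0,0,0,0,0,0,0,0,0]'
python3 - <<'E'
from h import *
T=pose();im=eyes.read_camera("wrist");np.save("w6.npy",T);w=cam("wrist",T);cv2.imwrite("pics/w6f.png",im)
cv2.imwrite("pics/w6.png",cv2.resize(im[40:300,200:500],(800,693))[:600]);print(T)
for z in(.012,.022):print(proj(w,np.array([.5324,.3545,z])))
for z in(.07,):print([proj(w,np.array(p+(z,))) for p in((.5836,.4228),(.5932,.2945))])
E
```

```text
t: 15.65
eef_pos: [0.538, 0.2844, 0.2021]
tool_rot: [0.0, 0.679, 0.734, -0.0]
contact_force: [-0.0, -1.1, -1.8]
gripper_width: 0.311
grasp_force: 34.9
[[-0.0778  0.997   0.0003  0.538 ]
 [ 0.997   0.0778 -0.0007  0.2844]
 [-0.0007  0.0003 -1.      0.2021]
 [ 0.      0.      0.      1.    ]]
[322.469  97.815]
[322.4926  98.2229]
[array([396.825 ,  12.8799]), array([385.5714, 176.0799])]
```

View pics/w6.png

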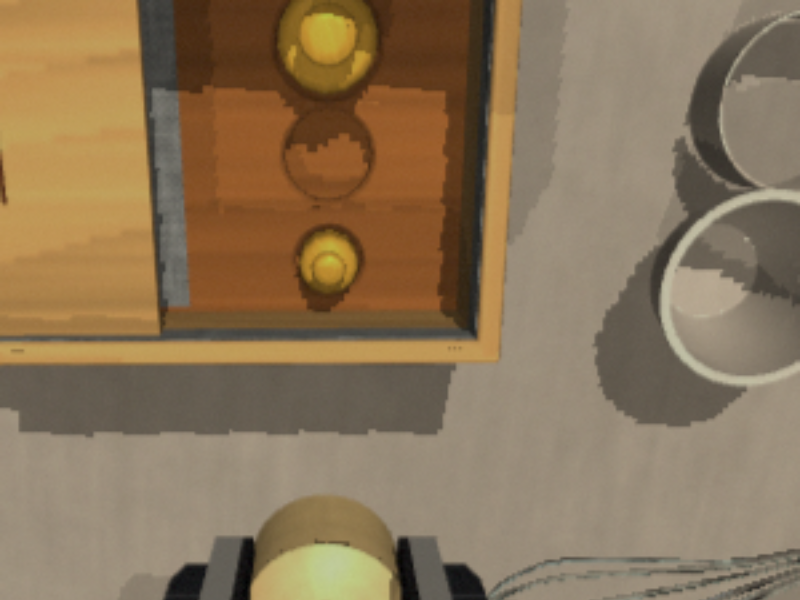

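The well rim is centred at about px (322.8,98), matching the prediction. The held weight's base edge is at about px (322,225.6). I'll work out its offset in the hand.

```bash
python3 - <<'E'
from h import *
T=np.load("w6.npy");w=cam("wrist",T);im=cv2.imread("pics/w6f.png")
print("well",plane(w,(322.8,97.9),.022))
col=im[215:240,322].astype(int);print(col.tolist())
for v in(224.5,225.5,226.5):
  p=plane(w,(322,v),T[2,3]-.0112);print(np.linalg.inv(T)@np.append(p,1))
r=np.array([.5327,.3547,T[2,3]]);print("move",np.linalg.inv(T)@np.append(r,1))
E
```

```text
well [0.5327 0.3548 0.022 ]
[[125, 144, 157], [123, 143, 157], [123, 142, 155], [122, 141, 154], [125, 145, 159], [123, 142, 156], [123, 143, 156], [121, 142, 156], [123, 145, 155], [121, 141, 153], [109, 136, 154], [87, 127, 148], [79, 122, 145], [76, 119, 142], [78, 120, 143], [78, 119, 143], [74, 118, 142], [77, 120, 143], [81, 122, 146], [78, 121, 143], [77, 119, 142], [72, 115, 138], [76, 117, 139], [77, 119, 143], [78, 121, 142]]
[ 0.0134 -0.0007  0.0112  1.    ]
[ 0.0128 -0.0007  0.0112  1.    ]
[ 0.0123 -0.0007  0.0112  1.    ]
move [ 0.0705  0.0002 -0.0001  1.    ]
```

In the tool's units: 0.04 m is 0.8, 0.0355 m is 0.71.

```bash
python3 -m creep '[0.71,0,0,0,0,0.716,0.004,0,0,0,0,0,0.8,0,0,0,0,0.8,0,0,0,0,0.8,0,0,0,0,0.6,0,0,0,0,0.24,0,0,0,0,0,0,0,0,0,0,0,0,0,0,0,0,0]'
python3 - <<'E'
from h import *
T=pose();im=eyes.read_camera("wrist");np.save("w7.npy",T);w=cam("wrist",T);cv2.imwrite("pics/w7f.png",im)
cv2.imwrite("pics/w7.png",cv2.resize(im[150:270,240:400],(800,600),interpolation=cv2.INTER_CUBIC));print(T[:3,3])
a=np.linspace(0,2*np.pi,9)[:-1]
print("well rim pred",[(proj(w,np.array([.5327+.016*np.cos(t),.3548+.016*np.sin(t),.022]))-[240,150])*5 for t in (1.645,0.074,3.216)])
E
```

```text
t: 16.7
eef_pos: [0.5335, 0.358, 0.0418]
tool_rot: [0.0, 0.678, 0.735, 0.002]
contact_force: [-0.4, 0.1, -2.1]
gripper_width: 0.309
grasp_force: 34.9
[0.5335 0.358  0.0418]
well rim pred [array([407.0581, 344.6444]), array([547.7112, 475.5685]), array([264.9347, 474.6209])]
```

View pics/w7.png

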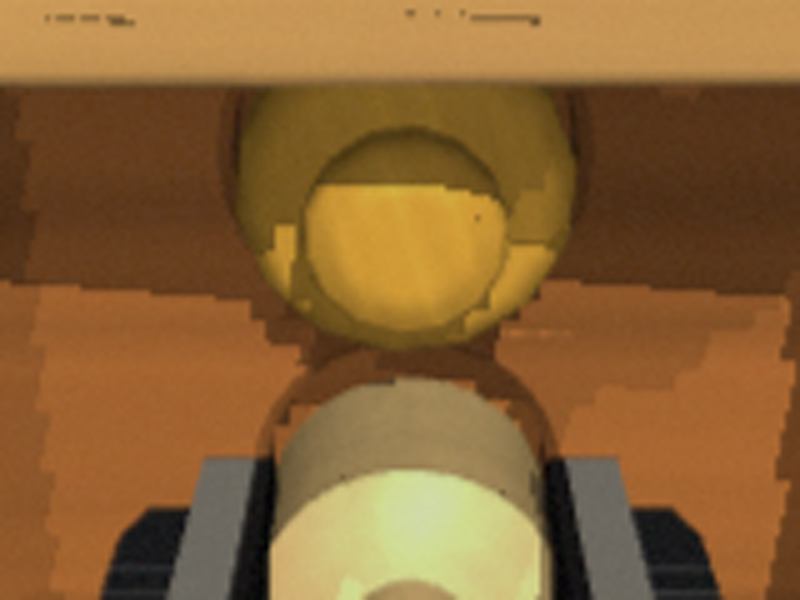

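```bash
python3 -m creep '[0,0,0,0,0,0,0,0,0,0]' | grep -E 'eef|cont'; python3 - <<'E'
from h import *
T=np.load("w7.npy");w=cam("wrist",T);n=lambda u,v:((u+.5)/5-.5+240,(v+.5)/5-.5+150)
for z in(.0102,.0112,.0122):
  p=plane(w,n(410,379),T[2,3]-z);q=np.linalg.inv(T)@np.append(p,1);print(q)
# along-y rim from both
f=plane(w,n(408,345),.022);print("front rim tool x",np.linalg.inv(T)@np.append(f,1))
print("well in tool",np.linalg.inv(T)@np.array([.5327,.3548,.022,1]))
E
```

```text
eef_pos: [0.5323, 0.3578, 0.0406]
contact_force: [-0.3, -0.7, -1.8]
[ 0.0133 -0.0009  0.0102  1.    ]
[ 0.0129 -0.0009  0.0112  1.    ]
[ 0.0124 -0.0009  0.0122  1.    ]
front rim tool x [ 0.013  -0.0012  0.0199  1.    ]
well in tool [-0.0032 -0.0011  0.0198  1.    ]
```

In the tool's units: 0.002 m is 0.04, -0.0007 m is -0.014.

```bash
python3 -m creep '[-0.014,0.01,0,0,0,-0.014,0.008,0.04,0,0,0,0,0.04,0,0,0,0,0,0,0,0,0,0,0,0,0,0,0,0,0]' | grep -E 'eef|cont'
python3 - <<'E'
from h import *
T=pose();im=eyes.read_camera("wrist");np.save("w8.npy",T);w=cam("wrist",T)
cv2.imwrite("pics/w8.png",cv2.resize(im[190:270,260:380],(780,520),interpolation=cv2.INTER_CUBIC));print(T[:3,3])
p=lambda x,y,z:(proj(w,(T@np.array([x,y,z,1]))[:3])-[260,190])*6.5
print("base front/sides pred at offset -.0016,-.0009",p(.0129,-.0009,.0112),p(-.0016,-.0154,.0112),p(-.0016,.0136,.0112))
E
```

```text
eef_pos: [0.533, 0.3561, 0.0356]
contact_force: [0.2, 0.6, -2.9]
[0.533  0.3561 0.0356]
base front/sides pred at offset -.0016,-.0009 [400.8839 230.0414] [226.02   390.1877] [575.9064 390.1248]
```

View pics/w8.png

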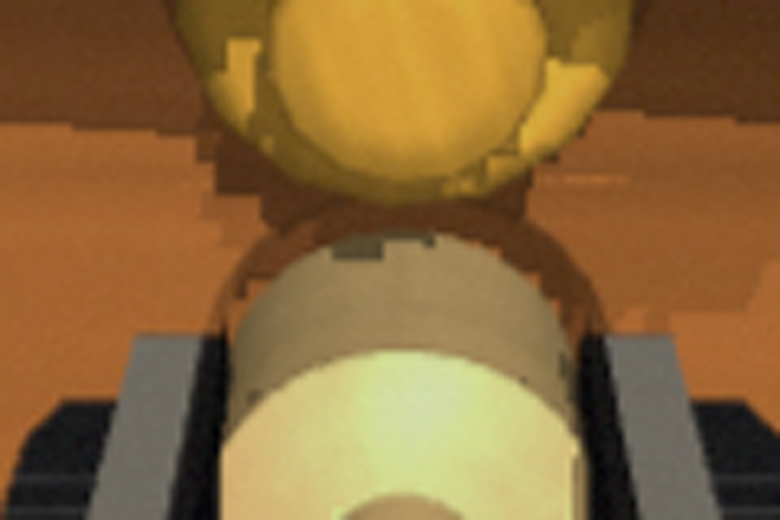

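The base edge is at y≈232 and the rim front at y≈205, with the sides centred at 402 and 410. That is aligned to about 0.7 mm in tool y. Correct and lower, watching the force.

In the tool's units: 0.001 m is 0.02, 0.0006 m is 0.012.

```bash
python3 -m creep '[0,0.012,0.02,0,0,0,0,0.02,0,0,0,0,0.02,0,0,0,0,0.02,0,0,0,0,0,0,0]' | grep -E 'eef|cont'
```

```text
eef_pos: [0.5335, 0.3561, 0.0315]
contact_force: [-0.2, -0.1, -2.9]
```

In the tool's units: 0.001 m is 0.02.

```bash
python3 -m creep '[0,0,0.02,0,0,0,0,0.02,0,0,0,0,0,0,0]' | grep -E 'eef|cont'
```

```text
eef_pos: [0.5335, 0.3561, 0.0295]
contact_force: [-0.3, 0.0, -2.8]
```

In the tool's units: 0.001 m is 0.02.

```bash
python3 -m creep '[0,0,0.02,0,0,0,0,0.02,0,0,0,0,0.02,0,0,0,0,0.02,0,0,0,0,0,0,0]' | grep -E 'eef|cont'
```

```text
eef_pos: [0.5335, 0.3561, 0.0255]
contact_force: [0.6, 0.1, -2.4]
```

In the tool's units: 0.0007 m is 0.014.

```bash
python3 -m creep '[0,0,0.014,0,0,0,0,0.014,0,0,0,0,0,0,0]' | grep -E 'eef|cont'
```

```text
eef_pos: [0.5336, 0.3561, 0.0242]
contact_force: [-0.2, 0.5, -2.9]
```

In the tool's units: 0.0005 m is 0.01, 0.0002 m is 0.004.

```bash
python3 -m creep '[0,0,0.01,0,0,0,0,0.004,0,0,0,0,0,0,0]' | grep -E 'eef|cont'
```

```text
eef_pos: [0.5336, 0.3561, 0.0236]
contact_force: [-0.2, 0.4, -2.1]
```

In the tool's units: 0.0005 m is 0.01.

```bash
python3 -m creep '[0,0,0.01,0,0,0,0,0,0,0]' | grep -E 'eef|cont'
```

```text
eef_pos: [0.5337, 0.3561, 0.0234]
contact_force: [-0.6, -0.1, 1.2]
```

In the tool's units: 0.0004 m is 0.008.

```bash
python3 -m creep '[0,0,0.008,0,0,0,0,0,0,0]' | grep -E 'eef|cont'
```

```text
eef_pos: [0.5336, 0.3562, 0.0233]
contact_force: [-2.2, -1.2, 4.5]
```

On the floor, at 0.0233 against an expected 0.0232. Release a little, then rise.

Careful with the scale: shifts go in shares of 50 mm and turns go in shares of 4 rad. That gives: -0.045 m is -0.9, -0.04 m is -0.8.

```bash
python3 -m creep '[0,0,0,0,0.38,0,0,0,0,0.45,0,0,0,0,0.5,0,0,0,0,0.5,0,0,0,0,0.5]'; python3 -m creep '[0,0,-0.1,0,0.5,0,0,-0.2,0,0.5,0,0,-0.4,0,0.5,0,0,-0.8,0,0.5,0,0,-0.9,0,0.5,0,0,-0.9,0,0,-0.7,0,0,0,0,-0.7,0,0,0,0,0,0,0,0,0,0,0,0,0,0]'
python3 - <<'E'
from h import *
T=pose();im=eyes.read_camera("wrist");np.save("w9.npy",T);w=cam("wrist",T)
cv2.imwrite("pics/w9.png",cv2.resize(im[30:230,160:460],(750,500),interpolation=cv2.INTER_CUBIC));print(T[:3,3])
print((proj(w,np.array([.5327,.3548,.052]))-[160,30])*2.5,(proj(w,np.array([.5327,.3548,.022]))-[160,30])*2.5)
m=cv2.inRange(cv2.cvtColor(im,cv2.COLOR_BGR2HSV),(0,0,0),(179,255,70))
E
```

```text
t: 20.4
eef_pos: [0.5332, 0.3563, 0.0227]
tool_rot: [-0.0, 0.678, 0.735, -0.0]
contact_force: [-4.6, -0.5, 3.3]
gripper_width: 0.5
grasp_force: 1.8
t: 21.4
eef_pos: [0.5399, 0.2853, 0.1887]
tool_rot: [0.0, 0.679, 0.734, 0.001]
contact_force: [-0.6, 0.6, -0.8]
gripper_width: -0.003
grasp_force: 0.0
[0.5399 0.2853 0.1887]
[400.9031 177.8782] [401.1339 174.0276]
```

View pics/w9.png

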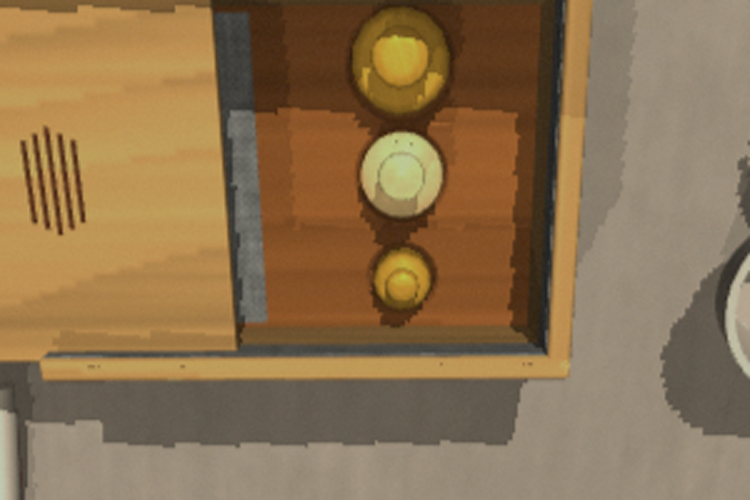

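The weight stands upright, with its knob at (401,177) where predicted. The grooves are at about (54,180). Next, press on the lid again.

In the tool's units: 0.045 m is 0.9, -0.0383 m is -0.766.

```bash
python3 -m creep '[0.47,-0.766,0,0,0,0.47,-0.766,0,0,0,0.47,-0.766,0,0,0,0,0,0.9,0,0,0,0,0.9,0,0,0,0,0.5,0,0,0,0,0.12,0,0,0,0,0,0,0,0,0,0,0,0,0,0,0,0,0]'| grep -E 'eef|cont'; python3 - <<'E'
from h import *
w=cam("wrist",np.load("w9.npy"));print(plane(w,(181.5,101.8),.061))
E
```

```text
eef_pos: [0.42, 0.3484, 0.0683]
contact_force: [0.1, -0.8, 0.5]
[0.4203 0.346  0.061 ]
```

In the tool's units: 0.003 m is 0.06, -0.002 m is -0.04.

```bash
python3 -m creep '[-0.04,0.01,0.06,0,0,0,0,0.04,0,0,0,0,0.03,0,0,0,0,0.02,0,0,0,0,0,0,0]'| grep -E 'eef|cont'
```

```text
eef_pos: [0.4209, 0.3456, 0.0605]
contact_force: [0.1, -2.7, 11.5]
```

In the tool's units: 0.0005 m is 0.01.

```bash
python3 -m creep '[0,0,0.01,0,0,0,0,0.01,0,0,0,0,0,0,0]'| grep -E 'eef|cont'
```

```text
eef_pos: [0.4217, 0.3457, 0.0603]
contact_force: [-0.5, -3.2, 19.0]
```

In the tool's units: 0.003 m is 0.06, 0.002 m is 0.04.

```bash
python3 -m creep '[0,0.04,0,0,0,0,0.06,0,0,0,0,0.06,0,0,0,0,0.06,0,0,0]'| grep -E 'eef|cont'
```

```text
eef_pos: [0.4327, 0.3466, 0.0604]
contact_force: [-0.9, -2.9, 18.6]
```

In the tool's units: 0.004 m is 0.08.

```bash
python3 -m creep '[0,0.08,0,0,0,0,0.08,0,0,0,0,0.08,0,0,0,0,0.08,0,0,0]'| grep -E 'eef|cont'
```

```text
eef_pos: [0.4489, 0.3479, 0.0605]
contact_force: [-1.5, -3.9, 19.1]
```

In the tool's units: 0.004 m is 0.08.

```bash
python3 -m creep '[0,0.08,0,0,0,0,0.08,0,0,0,0,0.08,0,0,0,0,0.08,0,0,0,0,0.08,0,0,0]'| grep -E 'eef|cont'
```

```text
eef_pos: [0.4688, 0.3496, 0.0606]
contact_force: [-1.1, -2.7, 18.1]
```

In the tool's units: 0.004 m is 0.08.

```bash
python3 -m creep '[0,0.08,0,0,0,0,0.08,0,0,0,0,0.08,0,0,0,0,0.08,0,0,0,0,0.08,0,0,0,0,0.08,0,0,0]'| grep -E 'eef|cont'
```

```text
eef_pos: [0.4928, 0.3515, 0.0606]
contact_force: [-0.7, -3.2, 17.3]
```

In the tool's units: 0.004 m is 0.08.

```bash
python3 -m creep '[0,0.08,0,0,0,0,0.08,0,0,0,0,0.08,0,0,0,0,0.08,0,0,0,0,0.08,0,0,0,0,0.08,0,0,0]'| grep -E 'eef|cont'
```

```text
eef_pos: [0.5166, 0.3535, 0.0606]
contact_force: [-1.0, -3.2, 16.2]
```

In the tool's units: 0.003 m is 0.06, 0.002 m is 0.04.

```bash
python3 -m creep '[0,0.06,0.004,0,0,0,0.04,0.004,0,0,0,0,0,0,0]'| grep -E 'eef|cont'
```

```text
eef_pos: [0.5219, 0.3539, 0.0606]
contact_force: [-2.1, -2.2, 18.7]
```

Now over the catch, with a slightly firmer press and small steps.

In the tool's units: 0.001 m is 0.02, 0.0002 m is 0.004.

```bash
python3 -m creep '[0,0.02,0.004,0,0,0,0.02,0.004,0,0,0,0.02,0.002,0,0]'| grep -E 'eef|cont'
```

```text
eef_pos: [0.5244, 0.3542, 0.0605]
contact_force: [-3.5, -2.3, 22.3]
```

In the tool's units: 0.001 m is 0.02.

```bash
python3 -m creep '[0,0.02,0,0,0,0,0.02,0,0,0,0,0,0,0,0]'| grep -E 'eef|cont'
```

```text
eef_pos: [0.5283, 0.3545, 0.0606]
contact_force: [1.8, -1.8, 16.4]
```

In the tool's units: 0.001 m is 0.02.

```bash
python3 -m creep '[0,0.02,0,0,0,0,0.02,0,0,0,0,0,0,0,0]'| grep -E 'eef|cont'
```

```text
eef_pos: [0.5295, 0.3545, 0.0606]
contact_force: [-1.0, -3.0, 19.2]
```

In the tool's units: 0.001 m is 0.02.

```bash
python3 -m creep '[0,0.02,0,0,0,0,0.02,0,0,0,0,0,0,0,0]'| grep -E 'eef|cont'
```

```text
eef_pos: [0.5296, 0.3546, 0.0605]
contact_force: [-6.3, -4.0, 24.6]
```

In the tool's units: 0.001 m is 0.02.

```bash
python3 -m creep '[0,0.02,0,0,0,0,0,0,0,0]'| grep -E 'eef|cont'
```

```text
eef_pos: [0.5297, 0.3546, 0.0605]
contact_force: [-8.7, -3.3, 26.4]
```

The lid is against its end: the position is steady while the force rises. Lift off and verify by groove position numerically.

In the tool's units: -0.045 m is -0.9, -0.028 m is -0.56.

```bash
python3 -m creep '[0,-0.02,-0.02,0,0,0,-0.02,-0.04,0,0,0,0,-0.4,0,0,0,0,-0.9,0,0,0,0,-0.9,0,0,0,0,-0.9,0,0,0,0,-0.9,0,0,-0.26,-0.56,0,0,0,0,0,0,0,0,0,0,0,0,0,0,0,0,0,0]'| grep -E '^t|eef|cont'
python3 - <<'E'
from h import *
T=pose();im=eyes.read_camera("wrist");w=cam("wrist",T);w1=cam("wrist",np.load("w1.npy"))
def groove(im,w):
    c=proj(w,np.array([.5294,.3554,.061])).round().astype(int);x,y=c-[22,22]
    s=cv2.cvtColor(im,cv2.COLOR_BGR2HSV)[y:y+45,x:x+45,2];d=np.argwhere(s<110);return plane(w,d.mean(0)[::-1]+[x,y],.061),len(d)
a=groove(cv2.imread("pics/w1.png"),w1);b=groove(im,w);print(T[:3,3],a,b,a[0]-b[0])
E
```

```text
t: 28.55
eef_pos: [0.5004, 0.3392, 0.2596]
tool_rot: [-0.0, 0.678, 0.735, -0.0]
contact_force: [-0.2, 0.0, -0.5]
[0.5004 0.3392 0.2596] (array([0.5294, 0.3554, 0.061 ]), 98) (array([0.5293, 0.3544, 0.061 ]), 116) [0.0002 0.0011 0.    ]
```

The lid is back within 0.2 mm of its starting shut position.

```bash
python3 -c "from station import bot; print(bot.hand_in())"
```

```text
the job is handed in; nothing more can be done
None
```

The job is handed in at about 28.6 s (no verdict printed): the weight stands in the middle well and the lid is shut to within 0.2 mm along its slide, but I viewed 12 pictures, over the limit of 10.

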